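Find the tired card clip in the pull-test jig and reject it

ROBOT

A 7-joint arm with a two-finger parallel gripper is mounted at the origin on the work surface. World frame = base frame: x ahead of the robot, y to its left, z up, the work surface at z = 0. Lengths are in m, angles in rad, forces in N, time in s.
With the tool pointing down it reaches from about 0.425 to 0.875 m from the base axis. Payload 4.7 kg.
Tool frame: the origin (TCP) lies at the very end of the fingers, on their centre line; the grasp point (between the pads) lies 19 mm behind it; z points along the fingers, y is the direction in which the jaws open and shut (so a half turn about z gives the same grasp; the last joint's range is limited). The gripper opens to 87 mm and grips with 3 to 60 N. Pads are 19 mm wide; open, the fingers measure 117 mm over their backs; the gripper's body (75 mm by 190 mm) begins 51 mm behind the grasp point.
Start: joints at [1.141, 0.321, -0.07, 1.45, 0.023, 1.371, -0.057], TCP at [0.279, -0.587, 0.223] pointing down, gripper open.
Joint ranges: [-2.86, 2.86], [-0.3, 2.09], [-1.38, 1.24], [0.06, 2.45], [-1.56, 4.7], [0.09, 2.05], [-2.69, 2.69]. Speed limits (rad/s): [2.57, 2.57, 3.14, 3.14, 3.14, 3.14, 3.14].

INTERFACE

Orientations are given as a rotation vector (axis times angle).
In Python, from bench import ctrl, get_image, camera_info gives the robot as it stands.
- The arm moves only by the tool carry_out, never from a script. Its argument "commands" is a list of rows, each an object of numbers: "tx", "ty", "tz": the shift along the tool's x, y, z in m; "rx", "ry", "rz": the turn, a rotation vector about the tool's x, y, z in rad; "jaw": the opening, from 0 (shut) to 1 (fully open). In form: [{"tx": .., "ty": .., "tz": .., "rx": .., "ry": .., "rz": .., "jaw": ..}, ...]. A call has 1 to 12 rows; each row is the pose to reach, as a shift and turn from the pose commanded when the call began, along the tool's axes at that moment; what a row does not reach only later rows make up. A row lasts 1/8 s, in which the tool goes at most 62.5 mm and 10.7 degrees, less where a joint would pass 70% of its speed; a pose out of reach is approached as far as the arm can. A call with a gripper value outside its range is refused whole. The fingers move at their own pace and stop on an object; "grip_force" is the grip in N (left out, the last holds). Time passes only in rows, so rows that repeat a pose let the fingers close. It gives the time, the measured TCP pose, the force and the opening at its end, in the units of the state.
- ctrl.get_state(): the state, without advancing time (a new reading comes with each control period).
- get_image(name): name is "side" or "top" or "wrist"; returns the picture (420x560x3 uint8, red, green, blue); there is no depth.
- camera_info(name): a dict with "intrinsics" (3x3 intrinsics, pixels), "R" (3x3) and "t" (3): a world point X has camera coordinates R X + t. Camera axes: x right, y down, z forward; pixel columns grow to the right and rows downward; lengths in m; the calibration is good to about 2 mm. A picture is of the moment at which its call begins: read the wrist's pose just before it. camera_info takes no time and is no camera call; for the wrist camera it gives the pose at the moment of the call.
- ctrl.close_job(): hands the job in, once; it reports no verdict.
The state is a dict: "time": time; "joint_positions": joint angles; "qd": joint speeds; "joint_torque": joint torques, N m; "position": TCP position; "tool_rot": TCP orientation; "ft_force": force on the tool from outside, world axes, zero at the start; "torque": the same for the moment, N m; "grip_width": opening from 0.0 (shut) to 1.0 (fully open).
Only numpy, scipy, OpenCV 4.12 (cv2) and the standard library are available. Lean on these libraries where they do the work, as an engineer would, in place of code of your own. Each camera call takes 0.05 s, during which the arm holds its last target.

TASK

One of the four blue spring clips in the pull-test jig is tired and no longer holds a card against a 6 N pull; find it by tugging the yellow cards along their lanes, and stop pulling as soon as a card holds, because a card in a sound clip must not be dragged more than a few millimetres. Draw the card of the tired clip right out of the jaws along its guide and leave it standing there, then lift that clip out and put it in the red reject tray. Leave the sound clips with their cards, and everything else on the bench, where they are.

Things in the scene. Friction and masses are not known exactly. Their poses are not given: they have to be found in the camera images.
- jig: pull-test jig, fixed: plate 210 x 310 x 12 mm, origin at the centre of its underside on the bench, x away from the robot's side, y left, z up. Lanes 1 to 4 along x at y = 112.5, 37.5, -37.5, -112.5 mm, each with a clip in a pocket behind two stop posts (far faces at x = 15 mm, 34 mm above the plate) and a card on edge between white guide rails. Cards are pulled towards -x.
- card_1 (a point): lane 1: centre of the ribbed pull edge of the card, 36.5 mm above the plate, axes as the jig's. Card: stiff yellow plastic 85 (along x) x 3 x 55 mm high, 35 g; its near end is the pull edge, 14 (x) x 12 (y) x 37 mm high, its underside 18 mm above the plate. Take it across y from above. The far end stands 22 mm inside the clip's jaws, so a pull over 22 mm frees it; 40 mm is right (25 to 80).
- pocket_1 (a point): point of the jig (it stays when the clip goes): where to hold the clip in lane 1, across y from above, 26 mm above the plate, between its hinge and jaws. Clip: two blue arms 40 mm high, 80 g, 20 mm wide here (36 at the tails), reaching 23 mm to -x (jaws) and 53 mm to +x (tails); 2 mm play. Squeezed here the jaws close, at the tails they open. It lifts straight up; the plate is its floor.
- card_2 (a point): the same point on the card in lane 2, built like card_1. The guide rails stand 10 mm above the plate, 7 mm apart, from jig x = -100 to +5 mm; the card has 2 mm play to each side and stays upright in them when let go, in the clip or not.
- pocket_2 (a point): the same point of lane 2. All four clips look alike and exactly one, in any lane, is tired; only the pull tells. The card in a sound clip slides at a pull of 7.5 to 13.5 N, in the tired clip at 2.5 to 5.5 N (pulled slowly, about 15 mm/s; a little uneven while it slides).
- card_3 (a point): the same point on the card in lane 3, built like card_1
- pocket_3 (a point): the same point of lane 3, as pocket_1
- card_4 (a point): the same point on the card in lane 4, built like card_1
- pocket_4 (a point): the same point of lane 4, as pocket_1
- tray: red open reject tray, 170 x 150 mm (x, y), 35 mm high, walls and floor 4 mm, fixed. Origin: centre of its underside, on the bench; x and y along its sides, z up.
- jar: bystander: glass stain jar with black cap, 62 mm across, 85 mm high; origin centre of underside
- bottle: bystander: amber reagent bottle, 72 mm across, 170 mm high; origin centre of underside
- basket: bystander: round perforated steel specimen basket, 80 mm across, 107 mm high with its bail; origin centre of underside
- beaker: bystander: glass beaker, 68 mm across, 85 mm high; origin centre of underside
- brush: bystander: lab brush 170 mm long lying on the bench along its x
- bag_clip: bystander: orange bag clip of another kind, 75 x 35 x 21 mm, lying on the bench, no part of the test; origin centre of underside
- card_box: bystander: white box of spare yellow cards, 75 x 110 mm, 65 mm high, fixed; origin centre of underside
- cassettes: bystander: stack of small tissue cassettes, 40 x 28 x 35 mm, fixed; origin centre of underside
Mind the look-alikes: they are no part of the job. Leave any green, grey or pink look-alike of the part that bears card_1 alone.

How it is judged:
By the outcome, as a careful person would: the job done as asked, in the order asked, and still so for the second after the job is handed in, with the robot touching nothing.
It also fails if it takes over 67 s, if anything falls off the work surface, if the arm or the gripper's body presses on something with over 40 N, if the wrist force passes 120 N, or if a joint passes its speed limit or range.

## Working session

There is one attempt and no reset: what is moved stays moved. The work goes in short steps, Python scripts to look and compute and a tool call to move; the robot and the scene stay as the last step left them, time stands still between calls to the robot, and variables do not carry over. Pictures are saved under pics/ and viewed, and the job is handed in when it is done.

Besides the shell and the picture viewer there is one more tool, called after "Call:" by a JSON object that holds its "name" and its "arguments", one argument or row to a line. carry_out: Moves the arm, as the interface text tells. Its arguments: {"type":"object","properties":{"commands":{"type":"array"},"grip_force":{"type":"number"}},"required":["commands"]}

```bash
ls; mkdir -p pics; cat > h.py <<'E'
import numpy as np, cv2
from bench import ctrl, get_image, camera_info
def P(ci):
    K=np.array(ci['intrinsics']);R=np.array(ci['R']);t=np.array(ci['t']).reshape(3,1)
    return K@np.hstack([R,t])
def save(name,fn):
    im=get_image(name); cv2.imwrite('pics/'+fn,cv2.cvtColor(im,cv2.COLOR_RGB2BGR)); return im
def proj(Pm,X):
    x=Pm@np.append(X,1); return x[:2]/x[2]
def ray_z(Pm,uv,z):
    # intersect pixel with plane z
    H=np.c_[Pm[:,0],Pm[:,1],Pm[:,2]*z+Pm[:,3]]
    x=np.linalg.solve(H,[uv[0],uv[1],1]); return x[:2]/x[2]
def tri(P1,a,P2,b):
    X=cv2.triangulatePoints(P1,P2,np.array(a,float).reshape(2,1),np.array(b,float).reshape(2,1)); return (X[:3]/X[3]).ravel()
E
python3 - <<'E'
from h import *
import json
s=ctrl.get_state(); print({k:np.round(v,4).tolist() for k,v in s.items()})
for n in ['side','top','wrist']:
    ci=camera_info(n); print(n,np.round(ci['intrinsics'],1).tolist(),np.round(ci['R'],3).tolist(),np.round(ci['t'],3).tolist())
    save(n,n+'0.png')
E
```

```text
pics
{'time': 0.0, 'joint_positions': [1.1411, 0.3219, -0.07, 1.4517, 0.0226, 1.3708, -0.0569], 'qd': [0.0011, 0.0001, -0.0006, -0.0012, 0.0009, -0.0021, -0.0005], 'joint_torque': [-0.0007, -49.1293, -0.4043, -31.2521, -0.064, 0.0439, 0.0002], 'position': [0.2788, -0.5866, 0.2214], 'tool_rot': [-3.0627, -0.6909, 0.0009], 'ft_force': [-0.3232, 0.1286, -0.2246], 'torque': [0.0364, 0.0109, -0.0318], 'grip_width': 1.0016}
side [[494.3, 0.0, 274.5], [0.0, 494.3, 218.2], [0.0, 0.0, 1.0]] [[-0.994, -0.106, -0.005], [-0.055, 0.55, -0.833], [0.091, -0.828, -0.553]] [0.563, 0.11, 1.189]
top [[492.9, 0.0, 280.3], [0.0, 492.9, 216.2], [0.0, 0.0, 1.0]] [[-0.009, -1.0, -0.019], [-0.993, 0.011, -0.117], [0.117, 0.018, -0.993]] [-0.031, 0.573, 1.6]
wrist [[300.7, 0.0, 273.5], [0.0, 300.7, 210.5], [0.0, 0.0, 1.0]] [[0.429, -0.903, -0.001], [-0.865, -0.411, 0.286], [-0.259, -0.122, -0.958]] [-0.649, -0.035, 0.391]
```

View pics/side0.png

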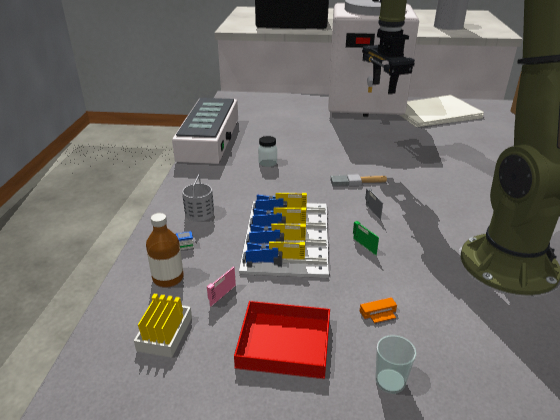

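View pics/top0.png

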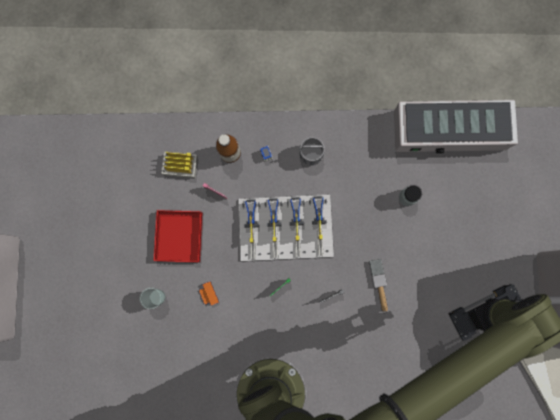

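View pics/wrist0.png

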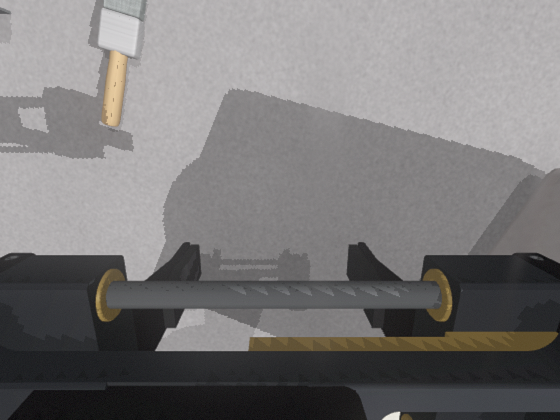

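The side view shows the jig around (285,235), with the clips blue and the cards' pull edges yellow. The tray is red at (285,338), with green, pink and grey look-alikes standing on the bench. In the top view the jig is at (286,228) and the tray at (179,237). Next I'll enlarge both.

```bash
python3 - <<'E'
import cv2
a=cv2.imread('pics/top0.png')[185:275,228:343]; cv2.imwrite('pics/top0c.png',cv2.resize(a,None,fx=6.5,fy=6.5,interpolation=cv2.INTER_CUBIC))
a=cv2.imread('pics/side0.png')[185:285,230:340]; cv2.imwrite('pics/side0c.png',cv2.resize(a,None,fx=6,fy=6,interpolation=cv2.INTER_CUBIC))
E
```

```text
(no output)
```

View pics/top0c.png

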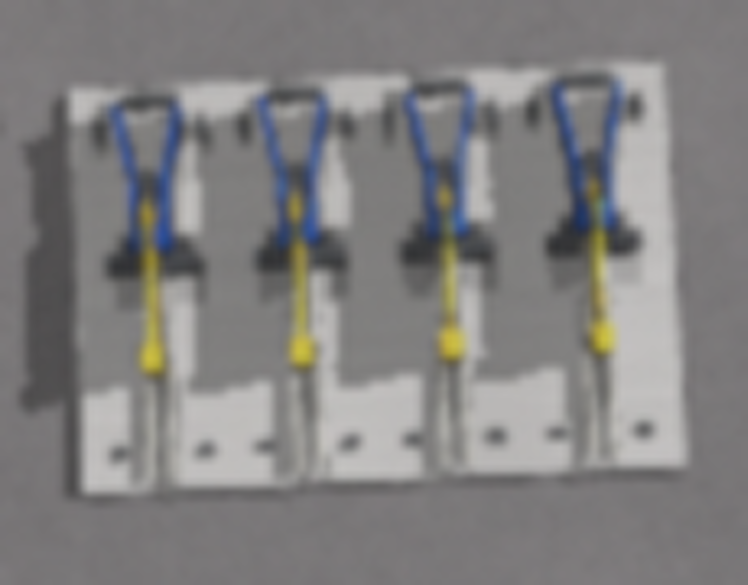

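View pics/side0c.png

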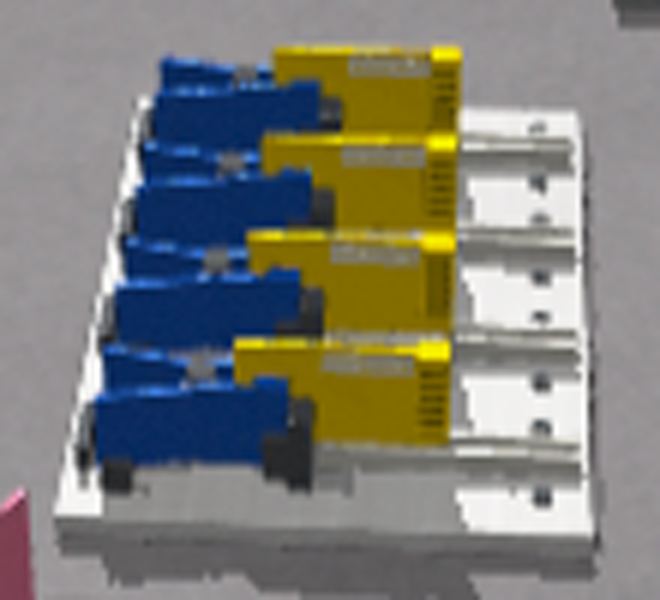

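```bash
cat >> h.py <<'E'
def jigT(p):
    c,s=np.cos(p[2]),np.sin(p[2])
    return lambda X: np.array([p[0]+c*X[0]-s*X[1],p[1]+s*X[0]+c*X[1],X[2]])
E
python3 - <<'E'
from h import *
from scipy.optimize import least_squares
Pt=P(camera_info('top'));Ps=P(camera_info('side'))
ct=lambda c:((np.array(c)+.5)/6.5-.5+[228,185]); cs=lambda c:((np.array(c)+.5)/6-.5+[230,185])
# top crop: top-left=+x,+y
obs=[(Pt,ct([68,92]),(.105,.155,.012)),(Pt,ct([663,65]),(.105,-.155,.012)),(Pt,ct([686,467]),(-.105,-.155,.012)),(Pt,ct([84,494]),(-.105,.155,.012)),
(Ps,cs([55,518]),(.105,.155,.012)),(Ps,cs([595,537]),(-.105,.155,.012)),(Ps,cs([578,112]),(-.105,-.155,.012))]
f=lambda p:np.concatenate([proj(Pm,jigT(p)(X))-uv for Pm,uv,X in obs])
r=least_squares(f,[.6,0,0]); print(r.x, np.round(r.fun,2))
J=jigT(r.x); np.save('jig.npy',r.x)
for i,y in enumerate([.1125,.0375,-.0375,-.1125]):
    print(i+1,'card pt guess?')
# triangulate card pull-edge tops: top crop centres & side crop
tp=[(151,358),(301,350),(451,341),(601,335)]; sd=[(437,350),(441,242),(443,144),(446,54)]
for a,b in zip(tp,sd):
    X=tri(Pt,ct(a),Ps,cs(b)); d=X-np.array([*r.x[:2],0]); c,s=np.cos(r.x[2]),np.sin(r.x[2])
    print(np.round(X,4), np.round([c*d[0]+s*d[1],-s*d[0]+c*d[1],X[2]],4))
# tray rim corners (top)
E
```

```text
[ 0.53892294 -0.0531991   0.03752541] [ 0.1  -0.58  0.31 -0.94  0.48 -0.4  -0.05 -0.12  0.12  0.07  0.54  0.57
  0.81  0.51]
1 card pt guess?
2 card pt guess?
3 card pt guess?
4 card pt guess?
[0.4936 0.0586 0.0693] [-0.0411  0.1134  0.0693]
[ 0.4966 -0.0159  0.069 ] [-0.0409  0.0388  0.069 ]
[ 0.5001 -0.0904  0.069 ] [-0.0402 -0.0357  0.069 ]
[ 0.5027 -0.1647  0.0697] [-0.0404 -0.1101  0.0697]
```

```bash
python3 - <<'E'
import cv2
a=cv2.imread('pics/top0.png')[200:275,145:215]; cv2.imwrite('pics/top0t.png',cv2.resize(a,None,fx=8,fy=8,interpolation=cv2.INTER_CUBIC))
E
```

```text
(no output)
```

View pics/top0t.png

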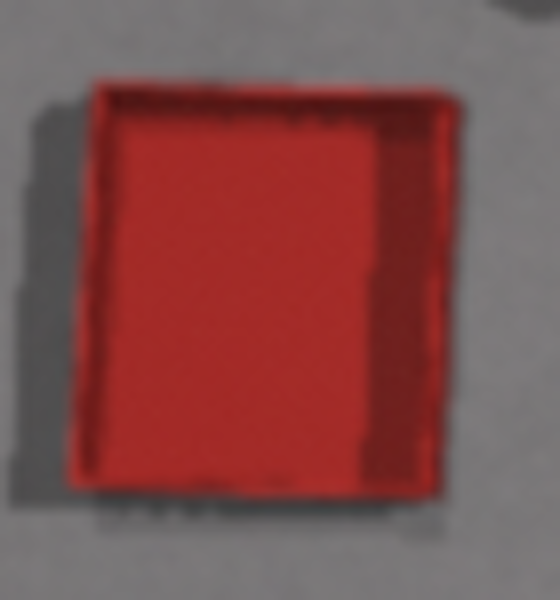

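```bash
cat >> h.py <<'E'
from scipy.spatial.transform import Rotation as Ro
def move_to(xy,z,yaw):
    """shift & turn in current tool axes to reach tool x at yaw, pointing down"""
    s=ctrl.get_state(); p=np.array(s['position']);R=Ro.from_rotvec(s['tool_rot'])
    c,n=np.cos(yaw),np.sin(yaw)
    Rd=Ro.from_matrix(np.array([[c,n,0],[n,-c,0],[0,0,-1.]]))
    d=R.inv().apply(np.array([xy[0],xy[1],z])-p); w=(R.inv()*Rd).as_rotvec()
    return np.round(d,4),np.round(w,4)
E
python3 - <<'E'
from h import *
from scipy.optimize import least_squares
Pt=P(camera_info('top'))
ct=lambda c:((np.array(c)+.5)/8-.5+[145,200])
obs=[((95,82),(.085,.075,.035)),((460,97),(.085,-.075,.035)),((438,497),(-.085,-.075,.035)),((70,487),(-.085,.075,.035))]
r=least_squares(lambda p:np.concatenate([proj(Pt,jigT(p)(X))-ct(u) for u,X in obs]),[.5,.3,0]);print('tray',r.x,np.round(r.fun,2)); np.save('tray.npy',r.x)
ci=camera_info('wrist');s=ctrl.get_state()
R=Ro.from_rotvec(s['tool_rot']).as_matrix();p=np.array(s['position'])
Rc=np.array(ci['R']);C=-Rc.T@np.array(ci['t']); print('cam in tool',R.T@(C-p)); 
Rct=Rc@R; ct_=R.T@(C-p); np.savez('cam.npz',Rct=Rct,c=ct_)
j=np.load('jig.npy');J=jigT(j);K=np.array(ci['intrinsics'])
for xy,z in [((.5,-.053),.22),((.45,-.053),.25),((.45,-.053),.3),((.5,-.053),.3)]:
    c,n=np.cos(j[2]),np.sin(j[2]);Rd=np.array([[c,n,0],[n,-c,0],[0,0,-1.]])
    Cn=np.array([*xy,z])+Rd@ct_; Rn=Rct@Rd.T; Pm=K@np.c_[Rn,-Rn@Cn]
    print(xy,z,[np.round(proj(Pm,J(X))).tolist() for X in [(.105,.155,.012),(.105,-.155,.012),(-.105,.155,.012),(-.041,.1125,.067),(-.041,-.1125,.067),(.038,.1125,.052)]])
    print(move_to(xy,z,j[2]))
E
```

```text
tray [ 0.5110239   0.30326886 -0.04339896] [ 0.44 -0.23 -0.38 -0.69 -0.36  0.6   0.29  0.31]
cam in tool [ 0.07826242 -0.00087458 -0.16262543]
(0.5, -0.053) 0.22 [[137.0, 60.0], [414.0, 60.0], [158.0, 235.0], [172.0, 198.0], [380.0, 198.0], [169.0, 122.0]]
(array([ 0.4289, -0.387 ,  0.0022]), array([-1.400e-03,  4.000e-04,  4.063e-01]))
(0.45, -0.053) 0.25 [[144.0, 17.0], [410.0, 17.0], [163.0, 193.0], [178.0, 149.0], [377.0, 149.0], [175.0, 75.0]]
(array([ 0.3837, -0.4085, -0.0277]), array([-1.400e-03,  4.000e-04,  4.063e-01]))
(0.45, -0.053) 0.3 [[160.0, 30.0], [393.0, 30.0], [175.0, 185.0], [189.0, 145.0], [364.0, 145.0], [188.0, 81.0]]
(array([ 0.3837, -0.4086, -0.0777]), array([-1.400e-03,  4.000e-04,  4.063e-01]))
(0.5, -0.053) 0.3 [[162.0, 71.0], [388.0, 71.0], [176.0, 217.0], [191.0, 184.0], [359.0, 183.0], [189.0, 122.0]]
(array([ 0.4289, -0.3871, -0.0778]), array([-1.400e-03,  4.000e-04,  4.063e-01]))
```

Call:
{"name": "carry_out", "arguments": {
  "commands": [
    {"tx": 0.413, "ty": -0.354, "tz": 0.022, "rz": 0.406, "jaw": 0.4},
    {"tx": 0.413, "ty": -0.354, "tz": 0.022, "rz": 0.406, "jaw": 0.4},
    {"tx": 0.413, "ty": -0.354, "tz": 0.022, "rz": 0.406, "jaw": 0.4},
    {"tx": 0.413, "ty": -0.354, "tz": 0.022, "rz": 0.406, "jaw": 0.4},
    {"tx": 0.413, "ty": -0.354, "tz": 0.022, "rz": 0.406, "jaw": 0.4},
    {"tx": 0.413, "ty": -0.354, "tz": 0.022, "rz": 0.406, "jaw": 0.4},
    {"tx": 0.413, "ty": -0.354, "tz": 0.022, "rz": 0.406, "jaw": 0.4},
    {"tx": 0.413, "ty": -0.354, "tz": 0.022, "rz": 0.406, "jaw": 0.4},
    {"tx": 0.413, "ty": -0.354, "tz": 0.022, "rz": 0.406, "jaw": 0.4},
    {"tx": 0.413, "ty": -0.354, "tz": 0.022, "rz": 0.406, "jaw": 0.4},
    {"tx": 0.413, "ty": -0.354, "tz": 0.022, "rz": 0.406, "jaw": 0.4},
    {"tx": 0.413, "ty": -0.354, "tz": 0.022, "rz": 0.406, "jaw": 0.4}
  ]
}}

```text
invalid input
```

Call:
{"name": "carry_out", "arguments": {
  "commands": [
    {"tx": 0.413, "ty": -0.354, "tz": 0.022, "rx": 0, "ry": 0, "rz": 0.406, "jaw": 0.4},
    {"tx": 0.413, "ty": -0.354, "tz": 0.022, "rx": 0, "ry": 0, "rz": 0.406, "jaw": 0.4},
    {"tx": 0.413, "ty": -0.354, "tz": 0.022, "rx": 0, "ry": 0, "rz": 0.406, "jaw": 0.4},
    {"tx": 0.413, "ty": -0.354, "tz": 0.022, "rx": 0, "ry": 0, "rz": 0.406, "jaw": 0.4},
    {"tx": 0.413, "ty": -0.354, "tz": 0.022, "rx": 0, "ry": 0, "rz": 0.406, "jaw": 0.4},
    {"tx": 0.413, "ty": -0.354, "tz": 0.022, "rx": 0, "ry": 0, "rz": 0.406, "jaw": 0.4},
    {"tx": 0.413, "ty": -0.354, "tz": 0.022, "rx": 0, "ry": 0, "rz": 0.406, "jaw": 0.4},
    {"tx": 0.413, "ty": -0.354, "tz": 0.022, "rx": 0, "ry": 0, "rz": 0.406, "jaw": 0.4},
    {"tx": 0.413, "ty": -0.354, "tz": 0.022, "rx": 0, "ry": 0, "rz": 0.406, "jaw": 0.4},
    {"tx": 0.413, "ty": -0.354, "tz": 0.022, "rx": 0, "ry": 0, "rz": 0.406, "jaw": 0.4},
    {"tx": 0.413, "ty": -0.354, "tz": 0.022, "rx": 0, "ry": 0, "rz": 0.406, "jaw": 0.4}
  ]
}}

```text
time: 1.52
position: [0.4997, -0.0907, 0.2002]
tool_rot: [3.14, 0.059, -0.001]
ft_force: [0.9, -1.1, 0.8]
grip_width: 0.397
```

```bash
python3 - <<'E'
from h import *
ci=camera_info('wrist'); np.save('Pw1.npy',P(ci))
s=ctrl.get_state(); print(s['time'],np.round(s['position'],4),np.round(s['ft_force'],2))
im=save('wrist','w1.png')
a=im[40:260,110:450]; cv2.imwrite('pics/w1c.png',cv2.cvtColor(cv2.resize(a,None,fx=2.3,fy=2.3,interpolation=cv2.INTER_CUBIC),cv2.COLOR_RGB2BGR))
J=jigT(np.load('jig.npy'))
for y in (.1125,.0375,-.0375,-.1125): print([np.round(proj(P(ci),J(X)),1).tolist() for X in [(-.041,y,.067),(.038,y,.052)]])
E
```

```text
1.525 [ 0.4997 -0.0907  0.2002] [ 0.87 -1.1   0.76]
[[127.7, 201.2], [123.6, 120.0]]
[[201.5, 201.1], [199.5, 120.0]]
[[275.3, 201.1], [275.3, 120.0]]
[[349.0, 201.0], [351.0, 119.9]]
```

View pics/w1c.png

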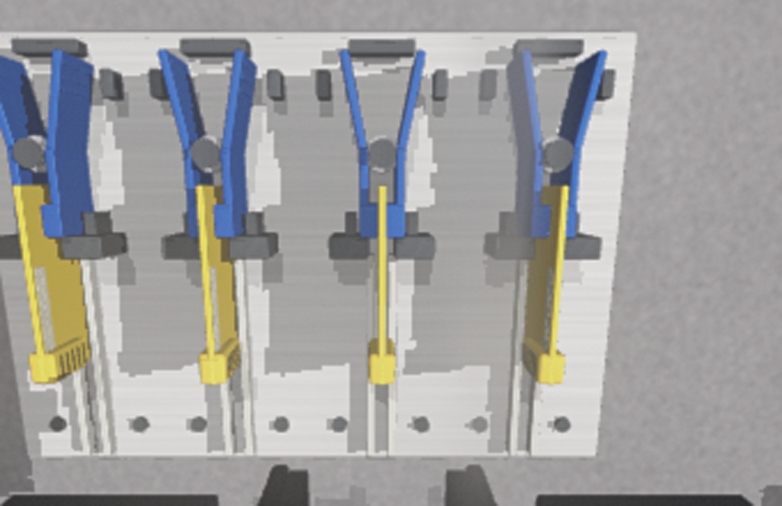

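The crop shows four lanes. The pull-edge tops are at about (43,366), (215,366), (382,366) and (549,366), which is within about 1.5 mm of the jig fit. The green, pink and grey look-alikes stand on the bare bench, not in the jig. I'll start with lane 3.

```bash
python3 - <<'E'
from h import *
j=np.load('jig.npy');J=jigT(j)
for y in (.1125,.0375,-.0375,-.1125):
    X=J((-.041,y,.0485)); print(np.round(X,4),move_to(X[:2],.030,j[2]))
E
```

```text
[0.4937 0.0577 0.0485] (array([-0.0003, -0.1493,  0.1702]), array([ 0.0006,  0.0008, -0.0015]))
[ 0.4965 -0.0173  0.0485] (array([-0.0002, -0.0743,  0.1703]), array([ 0.0006,  0.0008, -0.0015]))
[ 0.4994 -0.0922  0.0485] (array([-1.000e-04,  7.000e-04,  1.703e-01]), array([ 0.0006,  0.0008, -0.0015]))
[ 0.5022 -0.1672  0.0485] (array([0.    , 0.0757, 0.1703]), array([ 0.0006,  0.0008, -0.0015]))
```

Call:
{"name": "carry_out", "arguments": {
  "commands": [
    {"tx": 0, "ty": 0, "tz": 0.05, "rx": 0, "ry": 0, "rz": 0, "jaw": 0.4},
    {"tx": 0, "ty": 0, "tz": 0.1, "rx": 0, "ry": 0, "rz": 0, "jaw": 0.4},
    {"tx": 0, "ty": 0, "tz": 0.14, "rx": 0, "ry": 0, "rz": 0, "jaw": 0.4},
    {"tx": 0, "ty": 0, "tz": 0.165, "rx": 0, "ry": 0, "rz": 0, "jaw": 0.4},
    {"tx": 0, "ty": 0, "tz": 0.17, "rx": 0, "ry": 0, "rz": 0, "jaw": 0.4},
    {"tx": 0, "ty": 0, "tz": 0.17, "rx": 0, "ry": 0, "rz": 0, "jaw": 0.4}
  ],
  "grip_force": 25
}}

```text
time: 2.33
position: [0.5002, -0.0911, 0.031]
tool_rot: [3.141, 0.057, 0.001]
ft_force: [-0.4, 1.3, 0.3]
grip_width: 0.4
```

```bash
python3 - <<'E'
from h import *
im=save('wrist','w2.png'); b=save('side','s2.png')
a=b[170:290,220:350]; cv2.imwrite('pics/s2c.png',cv2.cvtColor(cv2.resize(a,None,fx=5,fy=5,interpolation=cv2.INTER_CUBIC),cv2.COLOR_RGB2BGR))
E
```

```text
(no output)
```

View pics/w2.png

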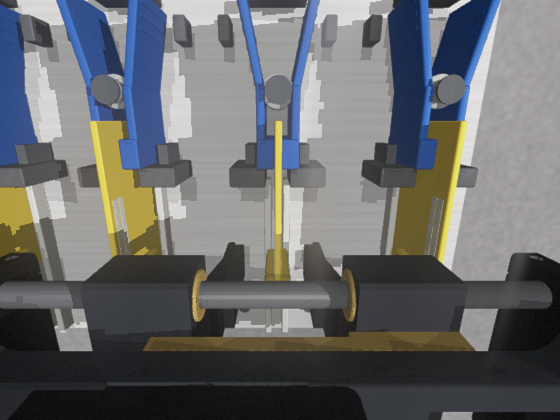

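View pics/s2c.png

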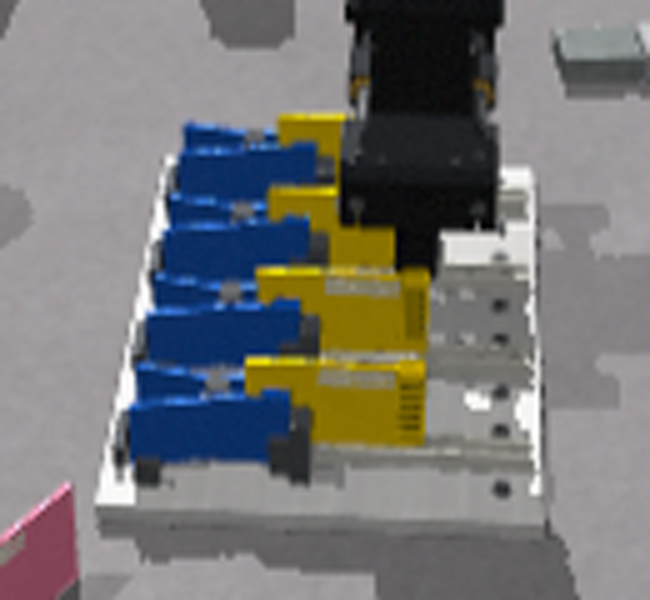

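The lane 3 card, with its edge at pixel (277,265) in the wrist view, lies midway between the two fingers. I'll close on it.

Call:
{"name": "carry_out", "arguments": {
  "commands": [
    {"tx": 0, "ty": 0, "tz": 0, "rx": 0, "ry": 0, "rz": 0, "jaw": 0.0},
    {"tx": 0, "ty": 0, "tz": 0, "rx": 0, "ry": 0, "rz": 0, "jaw": 0.0},
    {"tx": 0, "ty": 0, "tz": 0, "rx": 0, "ry": 0, "rz": 0, "jaw": 0.0},
    {"tx": 0, "ty": 0, "tz": 0, "rx": 0, "ry": 0, "rz": 0, "jaw": 0.0}
  ],
  "grip_force": 25
}}

```text
time: 2.92
position: [0.5004, -0.0907, 0.0309]
tool_rot: [3.14, 0.059, 0.001]
ft_force: [-0.4, -1.7, 2.9]
grip_width: 0.136
```

```bash
python3 - <<'E'
from h import *
for i in range(3):
    s=ctrl.get_state(); print(s['time'],np.round(s['position'],5),np.round(s['ft_force'],2),s['grip_width'])
E
```

```text
2.925 [ 0.50038 -0.09067  0.03092] [-0.36 -1.66  2.91] 0.13557610837714046
2.925 [ 0.50038 -0.09067  0.03092] [-0.36 -1.66  2.91] 0.13557610837714046
2.925 [ 0.50038 -0.09067  0.03092] [-0.36 -1.66  2.91] 0.13557610837714046
```

Call:
{"name": "carry_out", "arguments": {
  "commands": [
    {"tx": -0.001, "ty": 0, "tz": 0, "rx": 0, "ry": 0, "rz": 0, "jaw": 0.0}
  ]
}}

```text
time: 3.05
position: [0.5001, -0.0907, 0.0309]
tool_rot: [3.14, 0.059, 0.003]
ft_force: [3.6, -2.1, -1.3]
grip_width: 0.138
```

Call:
{"name": "carry_out", "arguments": {
  "commands": [
    {"tx": -0.001, "ty": 0, "tz": 0, "rx": 0, "ry": 0, "rz": 0, "jaw": 0.0}
  ]
}}

```text
time: 3.18
position: [0.5001, -0.0907, 0.031]
tool_rot: [3.14, 0.059, 0.007]
ft_force: [7.5, -2.8, -4.6]
grip_width: 0.135
```

Call:
{"name": "carry_out", "arguments": {
  "commands": [
    {"tx": 0, "ty": 0, "tz": 0, "rx": 0, "ry": 0, "rz": 0, "jaw": 0.0}
  ]
}}

```text
time: 3.3
position: [0.5001, -0.0907, 0.031]
tool_rot: [3.14, 0.059, 0.007]
ft_force: [5.1, -2.7, -4.0]
grip_width: 0.137
```

Call:
{"name": "carry_out", "arguments": {
  "commands": [
    {"tx": -0.0007, "ty": 0, "tz": 0, "rx": 0, "ry": 0, "rz": 0, "jaw": 0.0}
  ]
}}

```text
time: 3.42
position: [0.5, -0.0907, 0.0311]
tool_rot: [3.14, 0.059, 0.009]
ft_force: [7.6, -2.3, -5.1]
grip_width: 0.137
```

Call:
{"name": "carry_out", "arguments": {
  "commands": [
    {"tx": 0, "ty": 0, "tz": 0, "rx": 0, "ry": 0, "rz": 0, "jaw": 0.0}
  ]
}}

```text
time: 3.55
position: [0.5, -0.0907, 0.031]
tool_rot: [3.14, 0.059, 0.009]
ft_force: [6.9, -2.7, -4.7]
grip_width: 0.137
```

Lane 3 holds at about 7.5 N with only 0.4 mm of give, so that clip is sound. I'll relax, release and go on to lane 2.

Call:
{"name": "carry_out", "arguments": {
  "commands": [
    {"tx": 0.0027, "ty": 0, "tz": 0, "rx": 0, "ry": 0, "rz": 0, "jaw": 0.0},
    {"tx": 0.0027, "ty": 0, "tz": 0, "rx": 0, "ry": 0, "rz": 0, "jaw": 0.4},
    {"tx": 0.0027, "ty": 0, "tz": 0, "rx": 0, "ry": 0, "rz": 0, "jaw": 0.4},
    {"tx": 0.0027, "ty": 0, "tz": 0, "rx": 0, "ry": 0, "rz": 0, "jaw": 0.4},
    {"tx": 0.0027, "ty": 0, "tz": -0.03, "rx": 0, "ry": 0, "rz": 0, "jaw": 0.4},
    {"tx": 0.0027, "ty": 0, "tz": -0.065, "rx": 0, "ry": 0, "rz": 0, "jaw": 0.4},
    {"tx": 0.0027, "ty": -0.036, "tz": -0.065, "rx": 0, "ry": 0, "rz": 0, "jaw": 0.4},
    {"tx": 0.0027, "ty": -0.0725, "tz": -0.065, "rx": 0, "ry": 0, "rz": 0, "jaw": 0.4},
    {"tx": 0.0027, "ty": -0.0725, "tz": -0.065, "rx": 0, "ry": 0, "rz": 0, "jaw": 0.4},
    {"tx": 0.0027, "ty": -0.0725, "tz": -0.03, "rx": 0, "ry": 0, "rz": 0, "jaw": 0.4},
    {"tx": 0.0027, "ty": -0.0725, "tz": 0, "rx": 0, "ry": 0, "rz": 0, "jaw": 0.4},
    {"tx": 0.0027, "ty": -0.0725, "tz": 0, "rx": 0, "ry": 0, "rz": 0, "jaw": 0.4}
  ]
}}

```text
time: 5.05
position: [0.4948, -0.0182, 0.0283]
tool_rot: [-3.14, -0.058, 0.009]
ft_force: [-0.5, -0.1, -0.6]
grip_width: 0.4
```

```bash
python3 - <<'E'
from h import *
im=save('wrist','w3.png')
s=ctrl.get_state(); print(np.round(s['position'],4),np.round(s['tool_rot'],4),np.round(s['ft_force'],2))
E
```

```text
[ 0.4964 -0.018   0.0299] [-3.1407 -0.0585  0.0037] [-0.82  0.21  0.95]
```

View pics/w3.png

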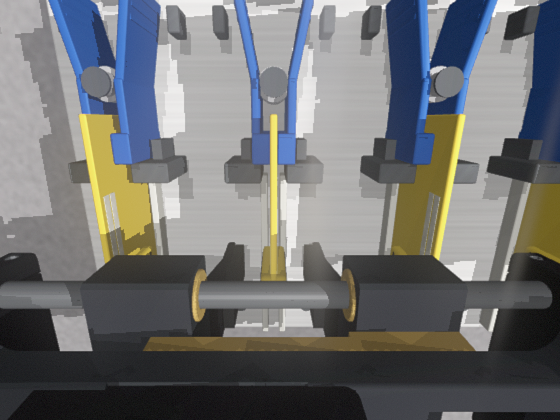

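Lane 2's card, at column 274, is centred between the fingers, and lane 3's card is unmoved. I'll close and tug.

Call:
{"name": "carry_out", "arguments": {
  "commands": [
    {"tx": 0, "ty": 0, "tz": 0, "rx": 0, "ry": 0, "rz": 0, "jaw": 0.0},
    {"tx": 0, "ty": 0, "tz": 0, "rx": 0, "ry": 0, "rz": 0, "jaw": 0.0},
    {"tx": 0, "ty": 0, "tz": 0, "rx": 0, "ry": 0, "rz": 0, "jaw": 0.0},
    {"tx": 0, "ty": 0, "tz": 0, "rx": 0, "ry": 0, "rz": 0, "jaw": 0.0}
  ]
}}

```text
time: 5.6
position: [0.4979, -0.0178, 0.0313]
tool_rot: [3.14, 0.059, 0.002]
ft_force: [-0.8, 0.0, 3.8]
grip_width: 0.135
```

Call:
{"name": "carry_out", "arguments": {
  "commands": [
    {"tx": -0.001, "ty": 0, "tz": 0, "rx": 0, "ry": 0, "rz": 0, "jaw": 0.0}
  ]
}}

```text
time: 5.72
position: [0.4979, -0.0178, 0.0313]
tool_rot: [3.141, 0.059, 0.005]
ft_force: [3.4, 0.3, 0.8]
grip_width: 0.132
```

Call:
{"name": "carry_out", "arguments": {
  "commands": [
    {"tx": -0.001, "ty": 0, "tz": 0, "rx": 0, "ry": 0, "rz": 0, "jaw": 0.0}
  ]
}}

```text
time: 5.85
position: [0.4971, -0.0178, 0.0313]
tool_rot: [3.141, 0.059, 0.006]
ft_force: [4.3, -0.9, 2.6]
grip_width: 0.134
```

Call:
{"name": "carry_out", "arguments": {
  "commands": [
    {"tx": 0, "ty": 0, "tz": 0, "rx": 0, "ry": 0, "rz": 0, "jaw": 0.0}
  ]
}}

```text
time: 5.98
position: [0.4969, -0.0178, 0.0313]
tool_rot: [3.141, 0.059, 0.005]
ft_force: [4.6, -0.7, 2.8]
grip_width: 0.132
```

Call:
{"name": "carry_out", "arguments": {
  "commands": [
    {"tx": -0.001, "ty": 0, "tz": 0, "rx": 0, "ry": 0, "rz": 0, "jaw": 0.0}
  ]
}}

```text
time: 6.1
position: [0.4958, -0.0178, 0.0312]
tool_rot: [3.141, 0.059, 0.005]
ft_force: [4.9, -1.5, 3.4]
grip_width: 0.136
```

Call:
{"name": "carry_out", "arguments": {
  "commands": [
    {"tx": 0, "ty": 0, "tz": 0, "rx": 0, "ry": 0, "rz": 0, "jaw": 0.0}
  ]
}}

```text
time: 6.22
position: [0.4957, -0.0178, 0.0313]
tool_rot: [3.141, 0.059, 0.005]
ft_force: [5.3, -0.1, 3.1]
grip_width: 0.135
```

Call:
{"name": "carry_out", "arguments": {
  "commands": [
    {"tx": -0.0015, "ty": 0, "tz": 0, "rx": 0, "ry": 0, "rz": 0, "jaw": 0.0}
  ]
}}

```text
time: 6.35
position: [0.4943, -0.0178, 0.0312]
tool_rot: [3.141, 0.059, 0.005]
ft_force: [4.8, -1.3, 3.3]
grip_width: 0.138
```

```bash
python3 - <<'E'
from h import *
im=save('wrist','w4.png')
a=cv2.imread('pics/w3.png')[60:260,180:380];b=cv2.imread('pics/w4.png')[60:260,180:380]
cv2.imwrite('pics/w34.png',cv2.resize(np.hstack([a,b]),None,fx=2,fy=2,interpolation=cv2.INTER_CUBIC))
s=ctrl.get_state(); print(np.round(s['position'],4),np.round(s['tool_rot'],4),np.round(s['ft_force'],2))
E
```

```text
[ 0.4941 -0.0178  0.0312] [3.1408 0.0594 0.0044] [ 5.03 -0.36  4.41]
```

View pics/w34.png

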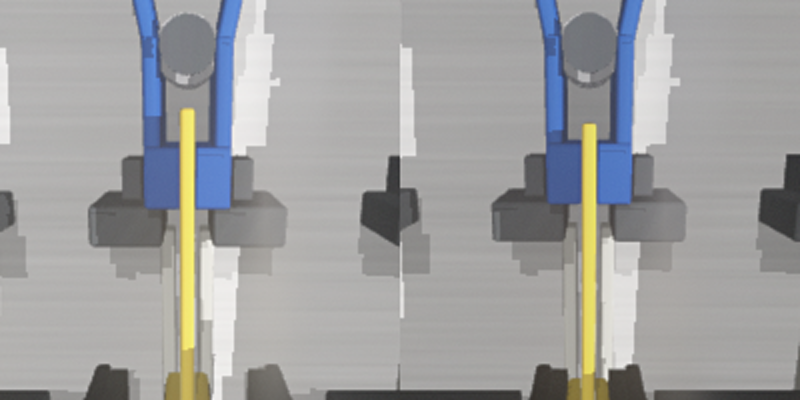

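In the two crops the card's far end moved from row 108 to row 124 while the clip stayed put. The force levelled off at about 5 N, so clip 2 is the tired one. I'll draw the card out to about 40 mm.

Call:
{"name": "carry_out", "arguments": {
  "commands": [
    {"tx": -0.002, "ty": 0, "tz": 0, "rx": 0, "ry": 0, "rz": 0, "jaw": 0.0},
    {"tx": -0.004, "ty": 0, "tz": 0, "rx": 0, "ry": 0, "rz": 0, "jaw": 0.0},
    {"tx": -0.006, "ty": 0, "tz": 0, "rx": 0, "ry": 0, "rz": 0, "jaw": 0.0},
    {"tx": -0.008, "ty": 0, "tz": 0, "rx": 0, "ry": 0, "rz": 0, "jaw": 0.0},
    {"tx": -0.01, "ty": 0, "tz": 0, "rx": 0, "ry": 0, "rz": 0, "jaw": 0.0}
  ]
}}

```text
time: 7.02
position: [0.4841, -0.0181, 0.0312]
tool_rot: [3.141, 0.059, 0.004]
ft_force: [4.4, -0.7, 3.9]
grip_width: 0.134
```

Call:
{"name": "carry_out", "arguments": {
  "commands": [
    {"tx": -0.002, "ty": 0, "tz": 0, "rx": 0, "ry": 0, "rz": 0, "jaw": 0.0},
    {"tx": -0.004, "ty": 0, "tz": 0, "rx": 0, "ry": 0, "rz": 0, "jaw": 0.0},
    {"tx": -0.006, "ty": 0, "tz": 0, "rx": 0, "ry": 0, "rz": 0, "jaw": 0.0},
    {"tx": -0.008, "ty": 0, "tz": 0, "rx": 0, "ry": 0, "rz": 0, "jaw": 0.0},
    {"tx": -0.01, "ty": 0, "tz": 0, "rx": 0, "ry": 0, "rz": 0, "jaw": 0.0},
    {"tx": -0.013, "ty": 0, "tz": 0, "rx": 0, "ry": 0, "rz": 0, "jaw": 0.0},
    {"tx": -0.016, "ty": 0, "tz": 0, "rx": 0, "ry": 0, "rz": 0, "jaw": 0.0},
    {"tx": -0.019, "ty": 0, "tz": 0, "rx": 0, "ry": 0, "rz": 0, "jaw": 0.0},
    {"tx": -0.022, "ty": 0, "tz": 0, "rx": 0, "ry": 0, "rz": 0, "jaw": 0.0},
    {"tx": -0.024, "ty": 0, "tz": 0, "rx": 0, "ry": 0, "rz": 0, "jaw": 0.0},
    {"tx": -0.026, "ty": 0, "tz": 0, "rx": 0, "ry": 0, "rz": 0, "jaw": 0.0},
    {"tx": -0.026, "ty": 0, "tz": 0, "rx": 0, "ry": 0, "rz": 0, "jaw": 0.0}
  ]
}}

```text
time: 8.52
position: [0.4574, -0.0188, 0.0312]
tool_rot: [3.141, 0.06, 0.002]
ft_force: [3.7, 0.3, 7.5]
grip_width: 0.135
```

```bash
python3 - <<'E'
from h import *
im=save('wrist','w5.png'); b=save('side','s5.png')
a=b[170:290,220:350]; cv2.imwrite('pics/s5c.png',cv2.cvtColor(cv2.resize(a,None,fx=5,fy=5,interpolation=cv2.INTER_CUBIC),cv2.COLOR_RGB2BGR))
s=ctrl.get_state(); print(s['time'],np.round(s['position'],4),np.round(s['tool_rot'],4),np.round(s['ft_force'],2))
E
```

```text
8.625 [ 0.4574 -0.0188  0.0312] [3.141e+00 5.980e-02 1.500e-03] [ 3.43 -0.46  7.87]
```

View pics/w5.png

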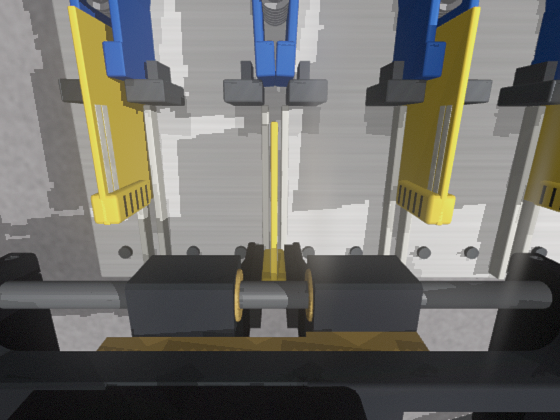

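View pics/s5c.png

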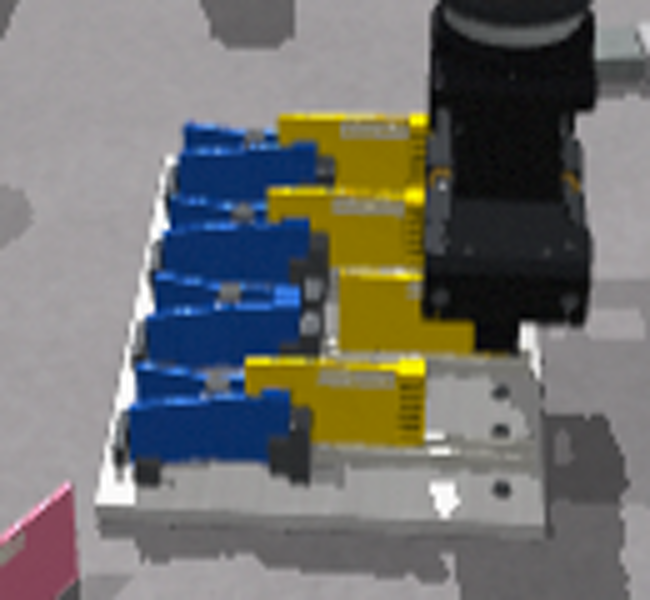

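The card is about 40 mm out, its far end at (275,122) in the wrist view, clear of the jaws at (275,75) and upright between the rails. I'll release, lift, and look at clip 2.

Call:
{"name": "carry_out", "arguments": {
  "commands": [
    {"tx": 0, "ty": 0, "tz": 0, "rx": 0, "ry": 0, "rz": 0, "jaw": 0.3},
    {"tx": 0, "ty": 0, "tz": 0, "rx": 0, "ry": 0, "rz": 0, "jaw": 0.5},
    {"tx": 0, "ty": 0, "tz": 0, "rx": 0, "ry": 0, "rz": 0, "jaw": 0.5},
    {"tx": 0, "ty": 0, "tz": -0.02, "rx": 0, "ry": 0, "rz": 0, "jaw": 0.5},
    {"tx": 0, "ty": 0, "tz": -0.06, "rx": 0, "ry": 0, "rz": 0, "jaw": 0.5},
    {"tx": 0, "ty": 0, "tz": -0.09, "rx": 0, "ry": 0, "rz": 0, "jaw": 0.5},
    {"tx": 0.04, "ty": 0, "tz": -0.09, "rx": 0, "ry": 0, "rz": 0, "jaw": 0.5},
    {"tx": 0.04, "ty": 0, "tz": -0.09, "rx": 0, "ry": 0, "rz": 0, "jaw": 0.5},
    {"tx": 0.04, "ty": 0, "tz": -0.09, "rx": 0, "ry": 0, "rz": 0, "jaw": 0.5}
  ]
}}

```text
time: 9.75
position: [0.4955, -0.0175, 0.1196]
tool_rot: [-3.141, -0.06, 0.005]
ft_force: [0.1, -0.7, 0.3]
grip_width: 0.501
```

```bash
python3 - <<'E'
from h import *
ci=camera_info('wrist'); np.save('Pw6.npy',P(ci)); im=save('wrist','w6.png')
s=ctrl.get_state(); print(s['time'],np.round(s['position'],4),np.round(s['tool_rot'],4),np.round(s['ft_force'],2))
J=jigT(np.load('jig.npy'))
a=im[20:280,180:380]; cv2.imwrite('pics/w6c.png',cv2.cvtColor(cv2.resize(a,None,fx=2.3,fy=2.3,interpolation=cv2.INTER_CUBIC),cv2.COLOR_RGB2BGR))
for X in [(.038,.0375,.052),(.015,.0475,.052),(.015,.0275,.052),(.091,.0555,.052),(.091,.0195,.052)]: print(X,(proj(P(ci),J(X))+.5-[180,20])*2.3-.5)
E
```

```text
9.8 [ 0.4954 -0.0175  0.1197] [-3.1409 -0.0595  0.0041] [ 0.28  0.18 -0.36]
(0.038, 0.0375, 0.052) [217.05659182 224.85088334]
(0.015, 0.0475, 0.052) [186.45272442 298.41452126]
(0.015, 0.0275, 0.052) [247.56582067 298.41345261]
(0.091, 0.0555, 0.052) [156.27404114  37.15213319]
(0.091, 0.0195, 0.052) [278.06555425  37.1892833 ]
```

View pics/w6c.png

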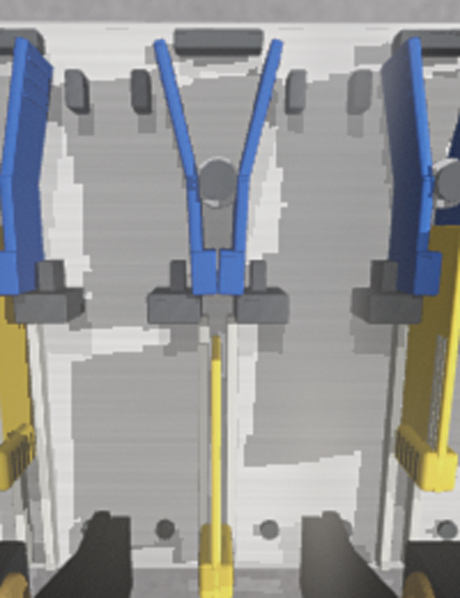

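```bash
python3 - <<'E'
from h import *
P1=np.load('Pw1.npy');P6=np.load('Pw6.npy')
c1=lambda c:(np.array(c)+.5)/2.3-.5+[110,40]; c6=lambda c:(np.array(c)+.5)/2.3-.5+[180,20]
j=np.load('jig.npy')
for a,b in [((165,52),(160,42)),((247,55),(277,42))]:
    X=tri(P1,c1(a),P6,c6(b)); d=X[:2]-j[:2]; c,s=np.cos(j[2]),np.sin(j[2]); print(np.round(X,4),np.round([c*d[0]+s*d[1],-s*d[0]+c*d[1]],4))
X=jigT(j)((.039,.0372,.038)); print(X,move_to(X[:2],.019,j[2]))
E
```

```text
[0.6299 0.0057 0.0355] [0.0931 0.0554]
[ 0.629  -0.0309  0.044 ] [0.0909 0.0189]
[ 0.57649986 -0.01456215  0.038     ] (array([8.140e-02, 1.000e-04, 1.004e-01]), array([-0.0002,  0.0026,  0.0003]))
```

```bash
python3 - <<'E'
from h import *
P6=np.load('Pw6.npy');Ps=P(camera_info('side'));Pt=P(camera_info('top'))
c6=lambda c:(np.array(c)+.5)/2.3-.5+[180,20];cs=lambda c:((np.array(c)+.5)/6-.5+[230,185])
for a,b in [((160,42),(117,288)),((203,293),(298,270))]: print(np.round(tri(P6,c6(a),Ps,cs(b)),4))
E
```

```text
[0.6275 0.0046 0.0512]
[ 0.5547 -0.0105  0.0549]
```

Clip top measures about 0.052 m, which matches the text, and it is centred at (218,230) in the crop. I'll move over it and descend.

Call:
{"name": "carry_out", "arguments": {
  "commands": [
    {"tx": 0.04, "ty": 0, "tz": 0, "rx": 0, "ry": 0, "rz": 0, "jaw": 0.5},
    {"tx": 0.081, "ty": 0, "tz": 0, "rx": 0, "ry": 0, "rz": 0, "jaw": 0.5},
    {"tx": 0.081, "ty": 0, "tz": 0, "rx": 0, "ry": 0, "rz": 0, "jaw": 0.5},
    {"tx": 0.081, "ty": 0, "tz": 0.04, "rx": 0, "ry": 0, "rz": 0, "jaw": 0.5},
    {"tx": 0.081, "ty": 0, "tz": 0.075, "rx": 0, "ry": 0, "rz": 0, "jaw": 0.5},
    {"tx": 0.081, "ty": 0, "tz": 0.095, "rx": 0, "ry": 0, "rz": 0, "jaw": 0.5},
    {"tx": 0.081, "ty": 0, "tz": 0.1, "rx": 0, "ry": 0, "rz": 0, "jaw": 0.5},
    {"tx": 0.081, "ty": 0, "tz": 0.1, "rx": 0, "ry": 0, "rz": 0, "jaw": 0.5},
    {"tx": 0.081, "ty": 0, "tz": 0.1, "rx": 0, "ry": 0, "rz": 0, "jaw": 0.5}
  ],
  "grip_force": 20
}}

```text
time: 10.92
position: [0.5788, -0.0146, 0.022]
tool_rot: [3.141, 0.059, 0.004]
ft_force: [-0.1, -0.5, -0.2]
grip_width: 0.496
```

```bash
python3 - <<'E'
from h import *
im=save('wrist','w7.png')
b=save('side','s7.png')
a=b[170:290,220:350]; cv2.imwrite('pics/s7c.png',cv2.cvtColor(cv2.resize(a,None,fx=5,fy=5,interpolation=cv2.INTER_CUBIC),cv2.COLOR_RGB2BGR))
E
```

```text
(no output)
```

View pics/w7.png

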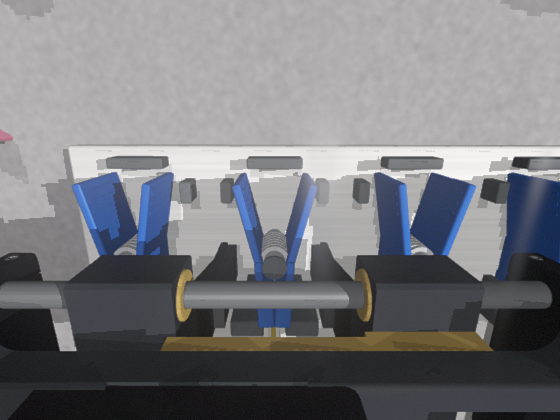

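View pics/s7c.png

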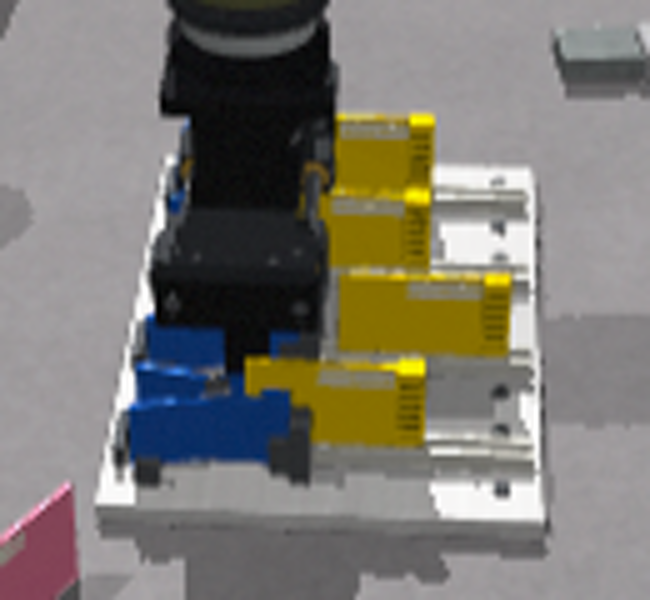

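The clip is centred between the fingers at column 275, and card 2 stands upright, drawn out. I'll close and lift straight up.

Call:
{"name": "carry_out", "arguments": {
  "commands": [
    {"tx": 0, "ty": 0, "tz": 0, "rx": 0, "ry": 0, "rz": 0, "jaw": 0.0},
    {"tx": 0, "ty": 0, "tz": 0, "rx": 0, "ry": 0, "rz": 0, "jaw": 0.0},
    {"tx": 0, "ty": 0, "tz": 0, "rx": 0, "ry": 0, "rz": 0, "jaw": 0.0},
    {"tx": 0, "ty": 0, "tz": 0, "rx": 0, "ry": 0, "rz": 0, "jaw": 0.0}
  ],
  "grip_force": 20
}}

```text
time: 11.52
position: [0.5778, -0.0146, 0.0206]
tool_rot: [3.141, 0.059, -0.0]
ft_force: [-0.2, -0.4, 1.0]
grip_width: 0.216
```

Call:
{"name": "carry_out", "arguments": {
  "commands": [
    {"tx": 0, "ty": 0, "tz": -0.01, "rx": 0, "ry": 0, "rz": 0, "jaw": 0.0},
    {"tx": 0, "ty": 0, "tz": -0.02, "rx": 0, "ry": 0, "rz": 0, "jaw": 0.0},
    {"tx": 0, "ty": 0, "tz": -0.03, "rx": 0, "ry": 0, "rz": 0, "jaw": 0.0},
    {"tx": 0, "ty": 0, "tz": -0.045, "rx": 0, "ry": 0, "rz": 0, "jaw": 0.0},
    {"tx": 0, "ty": 0, "tz": -0.065, "rx": 0, "ry": 0, "rz": 0, "jaw": 0.0},
    {"tx": 0, "ty": 0, "tz": -0.09, "rx": 0, "ry": 0, "rz": 0, "jaw": 0.0},
    {"tx": 0, "ty": 0, "tz": -0.11, "rx": 0, "ry": 0, "rz": 0, "jaw": 0.0},
    {"tx": 0, "ty": 0, "tz": -0.11, "rx": 0, "ry": 0, "rz": 0, "jaw": 0.0}
  ]
}}

```text
time: 12.52
position: [0.5792, -0.0145, 0.1329]
tool_rot: [3.14, 0.059, 0.006]
ft_force: [0.4, 0.2, -0.7]
grip_width: 0.219
```

```bash
python3 - <<'E'
from h import *
im=save('wrist','w8.png')
b=save('side','s8.png')
s=ctrl.get_state(); print(s['time'],np.round(s['position'],4),np.round(s['tool_rot'],4),np.round(s['ft_force'],2),s['grip_width'])
t=np.load('tray.npy'); T=jigT(t)
X=T((-.015,0,0)); print(T((0,0,0)),X,move_to(X[:2],.13,t[2]))
E
```

```text
12.625 [ 0.5774 -0.0147  0.1303] [ 3.1408e+00  5.9200e-02 -8.0000e-04] [-0.63  0.99 -1.2 ] 0.2199392350679738
[0.5110239  0.30326886 0.        ] [0.49603802 0.30391964 0.        ] (array([-6.930e-02, -3.214e-01,  2.000e-04]), array([0.0003, 0.0005, 0.0811]))
```

View pics/s8.png

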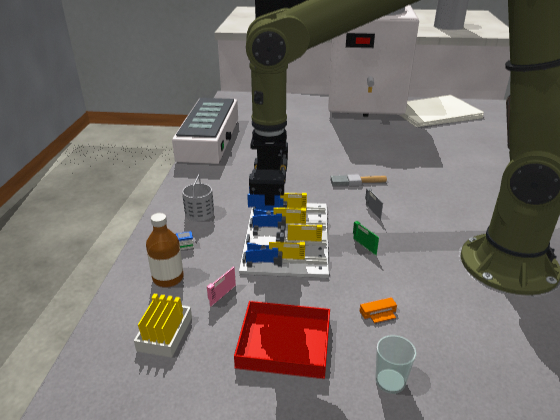

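View pics/w8.png

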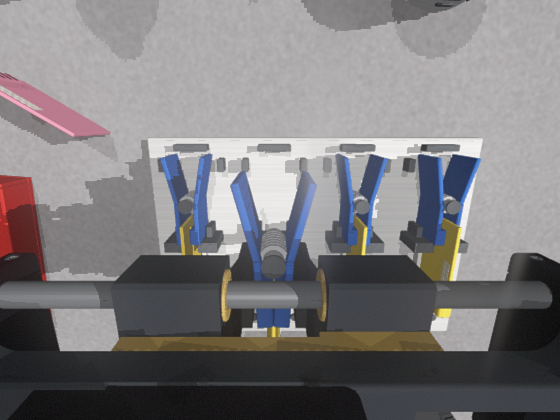

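The clip is held, with the neighbours still in place. I'll carry it to the tray.

Call:
{"name": "carry_out", "arguments": {
  "commands": [
    {"tx": -0.013, "ty": -0.058, "tz": 0, "rx": 0, "ry": 0, "rz": 0.015, "jaw": 0.0},
    {"tx": -0.025, "ty": -0.115, "tz": 0, "rx": 0, "ry": 0, "rz": 0.03, "jaw": 0.0},
    {"tx": -0.037, "ty": -0.17, "tz": 0, "rx": 0, "ry": 0, "rz": 0.045, "jaw": 0.0},
    {"tx": -0.049, "ty": -0.225, "tz": 0, "rx": 0, "ry": 0, "rz": 0.06, "jaw": 0.0},
    {"tx": -0.06, "ty": -0.28, "tz": 0, "rx": 0, "ry": 0, "rz": 0.075, "jaw": 0.0},
    {"tx": -0.069, "ty": -0.321, "tz": 0, "rx": 0, "ry": 0, "rz": 0.08, "jaw": 0.0},
    {"tx": -0.069, "ty": -0.321, "tz": 0, "rx": 0, "ry": 0, "rz": 0.08, "jaw": 0.0},
    {"tx": -0.069, "ty": -0.321, "tz": 0, "rx": 0, "ry": 0, "rz": 0.08, "jaw": 0.0},
    {"tx": -0.069, "ty": -0.321, "tz": 0, "rx": 0, "ry": 0, "rz": 0.08, "jaw": 0.0}
  ]
}}

```text
time: 13.75
position: [0.4972, 0.3017, 0.1298]
tool_rot: [3.139, -0.07, -0.001]
ft_force: [-0.4, 0.0, -0.7]
grip_width: 0.22
```

```bash
python3 - <<'E'
from h import *
im=save('wrist','w9.png'); b=save('side','s9.png')
s=ctrl.get_state(); print(s['time'],np.round(s['position'],4),np.round(s['ft_force'],2),s['grip_width'])
E
```

```text
13.85 [0.4973 0.3021 0.1302] [-0.2  -0.21 -0.75] 0.21668243363618284
```

View pics/w9.png

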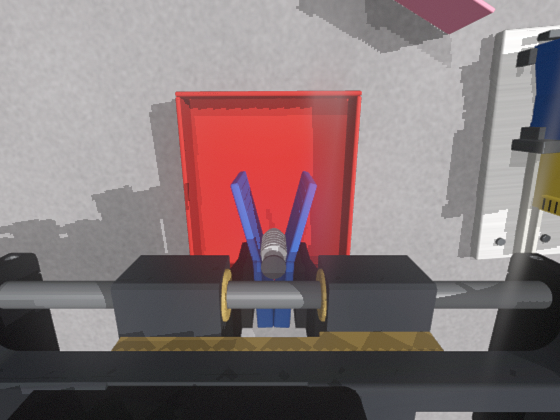

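View pics/s9.png

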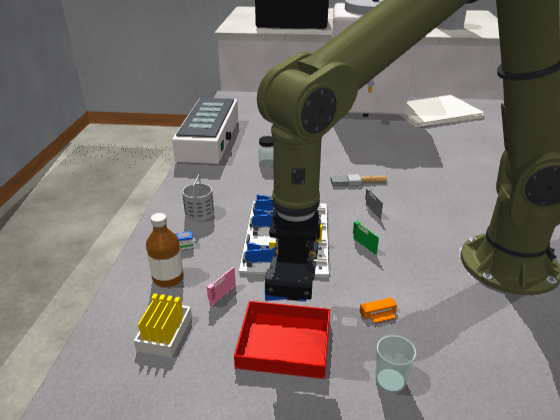

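Call:
{"name": "carry_out", "arguments": {
  "commands": [
    {"tx": 0, "ty": 0, "tz": 0.04, "rx": 0, "ry": 0, "rz": 0, "jaw": 0.0},
    {"tx": 0, "ty": 0, "tz": 0.075, "rx": 0, "ry": 0, "rz": 0, "jaw": 0.0},
    {"tx": 0, "ty": 0, "tz": 0.1, "rx": 0, "ry": 0, "rz": 0, "jaw": 0.0},
    {"tx": 0, "ty": 0, "tz": 0.11, "rx": 0, "ry": 0, "rz": 0, "jaw": 0.0},
    {"tx": 0, "ty": 0, "tz": 0.115, "rx": 0, "ry": 0, "rz": 0, "jaw": 0.0},
    {"tx": 0, "ty": 0, "tz": 0.115, "rx": 0, "ry": 0, "rz": 0, "jaw": 0.0},
    {"tx": 0, "ty": 0, "tz": 0.115, "rx": 0, "ry": 0, "rz": 0, "jaw": 0.0}
  ]
}}

```text
time: 14.72
position: [0.4974, 0.304, 0.0165]
tool_rot: [-3.14, 0.066, -0.003]
ft_force: [-0.0, 1.4, -0.8]
grip_width: 0.218
```

Call:
{"name": "carry_out", "arguments": {
  "commands": [
    {"tx": 0, "ty": 0, "tz": 0, "rx": 0, "ry": 0, "rz": 0, "jaw": 0.3},
    {"tx": 0, "ty": 0, "tz": 0, "rx": 0, "ry": 0, "rz": 0, "jaw": 0.5},
    {"tx": 0, "ty": 0, "tz": 0, "rx": 0, "ry": 0, "rz": 0, "jaw": 0.5},
    {"tx": 0, "ty": 0, "tz": -0.02, "rx": 0, "ry": 0, "rz": 0, "jaw": 0.5},
    {"tx": 0, "ty": 0, "tz": -0.06, "rx": 0, "ry": 0, "rz": 0, "jaw": 0.5},
    {"tx": 0, "ty": 0, "tz": -0.11, "rx": 0, "ry": 0, "rz": 0, "jaw": 0.5},
    {"tx": 0, "ty": 0, "tz": -0.16, "rx": 0, "ry": 0, "rz": 0, "jaw": 0.5},
    {"tx": -0.02, "ty": 0, "tz": -0.2, "rx": 0, "ry": 0, "rz": 0, "jaw": 0.5},
    {"tx": -0.02, "ty": 0, "tz": -0.2, "rx": 0, "ry": 0, "rz": 0, "jaw": 0.5}
  ]
}}

```text
time: 15.85
position: [0.477, 0.3071, 0.221]
tool_rot: [-3.137, 0.063, -0.012]
ft_force: [1.1, 0.5, -0.7]
grip_width: 0.5
```

```bash
python3 - <<'E'
from h import *
im=save('wrist','w10.png'); b=save('side','s10.png'); t=save('top','t10.png')
a=b[170:390,220:350]; cv2.imwrite('pics/s10c.png',cv2.cvtColor(cv2.resize(b[180:390,130:410],None,fx=2.8,fy=2.8,interpolation=cv2.INTER_CUBIC),cv2.COLOR_RGB2BGR))
s=ctrl.get_state(); print(s['time'],np.round(s['position'],4),np.round(s['ft_force'],2),s['grip_width'])
E
```

```text
16.0 [0.4767 0.304  0.2155] [ 0.31 -0.58 -0.41] 0.5003405032387782
```

View pics/w10.png

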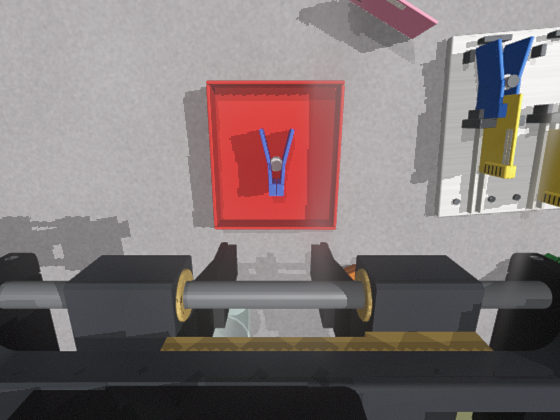

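View pics/s10c.png

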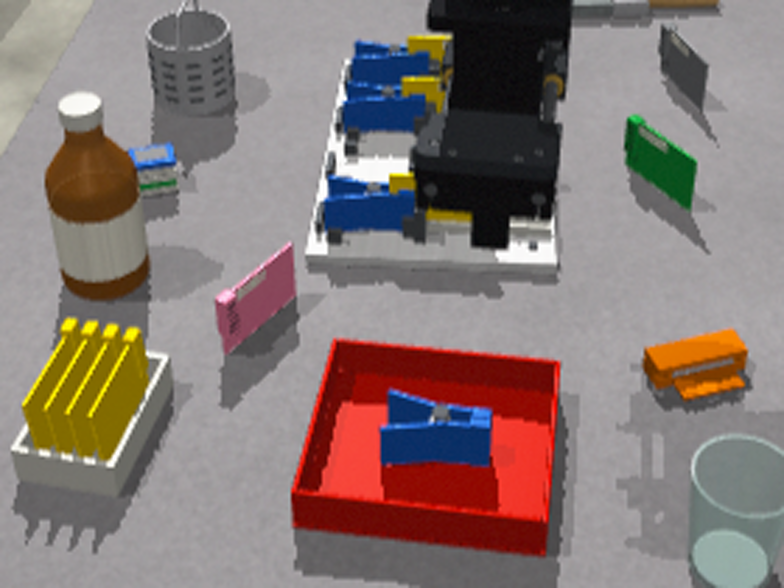

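View pics/t10.png

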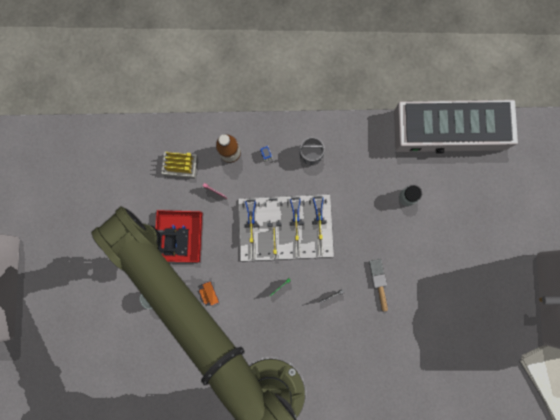

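```bash
python3 - <<'E'
import cv2
a=cv2.imread('pics/t10.png')[185:275,228:343]; cv2.imwrite('pics/t10c.png',cv2.resize(a,None,fx=6.5,fy=6.5,interpolation=cv2.INTER_CUBIC))
E
```

```text
(no output)
```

View pics/t10c.png

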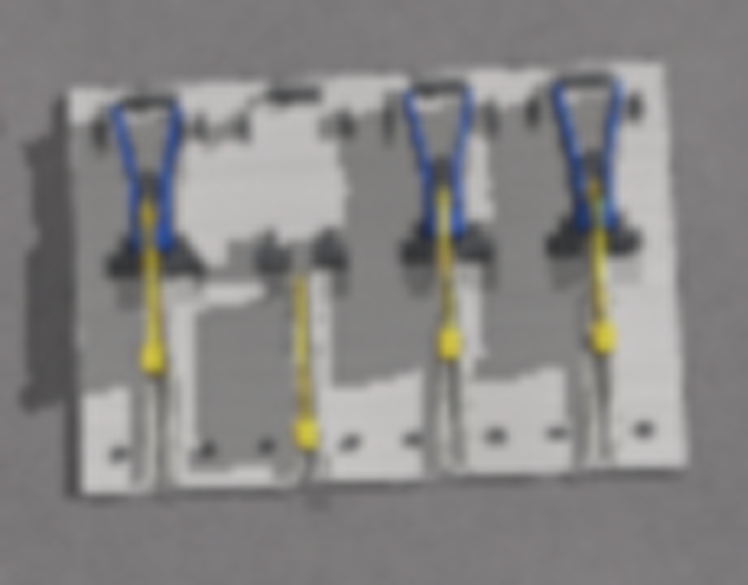

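Pocket 2 is empty at (295,180), and card 2 stands in its rails with its edge at (306,433). The other lanes are unchanged, so I'll hand the job in.

```bash
python3 -c "
from bench import ctrl
print(ctrl.close_job())"
```

```text
the job is handed in; nothing more can be done
None
```

Clip 2 is the tired one. It now stands in the red reject tray, and its card stands upright in its guide, about 40 mm out and clear of the jaws.

- **Lane 3:** I tugged this card first. It held at about 7.5 N with roughly 0.4 mm of give, so I stopped and let it go.
- **Lane 2:** This card slid steadily at about 5 N, which marked its clip as the tired one. I drew the card out, then lifted the clip and placed it in the tray.
- **Lanes 1 and 4:** I did not tug these, because exactly one clip is tired and lane 2 had already shown itself.

**Last checks:** The final views at 16.0 s show pocket 2 empty, the other three clips still holding their cards, and the bystanders apparently where they were. The gripper was clear of everything.

**Disagreements:**
- The force readings carried about 1 N of noise or offset. One lane 3 reading dropped to about 5.5 N, so I tugged it a little further to be sure.
- The height of clip 2 worked out from two wrist views came to only 36–44 mm. The side view together with a wrist view gave 51–55 mm, which matches the 52 mm in the text, so I used that.

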